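# Free the jammed pan and nest the sample pans with fanned handles

## Task

Nest the three steel sample pans for storage, smallest in middle in largest: the middle one is jammed, its handle riding on the handle below, so push that handle aside until the pan drops home, then set the smallest pan into it. All three must sit level and fully home, with the handles fanned out to one side so that there is room for fingers between each handle and the next. Set the small pan down rather than dropping it in, and do not disturb the jars, tape or mug.

Things in the scene. Friction and masses are not known exactly. Their poses are not given: they have to be found in the camera images.
- pan_large: Largest steel pan: tapered, 136 mm across the rim, 117 across the bottom, 55 tall, wall 2.5, floor 4, about 650 g. Origin: centre of underside, z up; its one handle points along its own -x. Stands level on the desk, free to slide, with the middle pan in it.
- pan_mid: Middle steel pan: tapered, 116 mm across the rim, 100 across the bottom, 60 tall, wall 2.5, floor 4, about 280 g. Origin: centre of underside, z up; its one handle points along its own -x. Starts in the largest, jammed: tilted 6 deg, handle side high, origin 9.5 mm above the largest's. Home: origin 4 mm above the largest's, up to 7 mm off its axis.
- pan_small: Smallest steel pan: tapered, 96 mm across the rim, 83 across the bottom, 65 tall, wall 2.5, floor 4, about 200 g. Origin: centre of underside, z up; its one handle points along its own -x. Starts level on the desk, alone, left of the others. Home: origin 4 mm above the middle pan's, up to 7 mm off its axis.
- pan_large_grip (a point): Centre of that pan's blue grip bar, on its -x side 110 mm from its axis, 69 mm above its underside. Bar: level, 18 mm wide, 24 tall (underside 57, top 81 mm above the pan's underside), 85 to 153 mm from the axis, then a small eye to 166. Loosely under the middle pan's grip at the start.
- pan_mid_grip (a point): Centre of that pan's blue grip bar, on its -x side 110 mm from its axis, 74 mm above its underside. Bar: level, 18 mm wide, 24 tall (underside 62, top 86 mm above the pan's underside), 75 to 143 mm from the axis, then a small eye to 156. Starts on top of the largest pan's grip, within 3 deg of its direction; pushed some 10 deg round the axis (few N) it slips off and the pan drops home.
- pan_small_grip (a point): Centre of that pan's blue grip bar, on its -x side 110 mm from its axis, 79 mm above its underside. Bar: level, 18 mm wide, 24 tall (underside 67, top 91 mm above the pan's underside), 65 to 133 mm from the axis, then a small eye to 146. A handle of a pan at home clears the rim of the pan below, but not its handle.
- jar_front: White screw-lid sample jar, 74 mm across the lid, 87 mm tall, upright on the desk, loose; origin: centre of its underside. Stands on one side of the two stacked handles, left or right, too tall for a handle to pass over it. Bystander.
- tape: Roll of packing tape lying flat, 81 mm across, 48 mm tall, loose; origin: centre of its underside. Stands on the other side of the two stacked handles; the handles pass over it. Bystander.
- jar_back: White screw-lid sample jar, 74 mm across the lid, 87 mm tall, upright on the desk, loose; origin: centre of its underside. Behind the stacked pans. Bystander.
- jar_side: White screw-lid sample jar, 74 mm across the lid, 87 mm tall, upright on the desk, loose; origin: centre of its underside. Close behind the smallest pan. Bystander.
- mug: Striped mug, 86 mm wide, 120 long with its handle (own -y), 101 tall, loose; origin: centre of its footprint at the underside. Behind right. Bystander.

How it is judged (in metres and radians):
On the way:
1. the middle pan has dropped home, level in the largest, its handle clear of the one below (angle between pan_mid's own z axis and vertical below 0.035 rad and horizontal distance between pan_mid and pan_large below 0.012 m and z of pan_mid in the frame of pan_large between 0.001 and 0.0075 m and horizontal distance between pan_mid_grip and pan_large_grip between 0.042 and 0.2125 m), for 0.2 s.
At the end, for the whole second after the job is handed in: All pans at rest, tilt under 2 deg, the largest on the desk; middle and smallest each under 12 mm off the axis of the pan below, underside under 7.5 mm above that pan's underside (4 when home); any two handles, 110 mm from their axes, 42 to 212 mm apart (about 22 to 150 deg) (all of step 1 and angle between each of pan_large, pan_small's own z axis and vertical below 0.035 rad and height (world z) of pan_large below 0.006 m and horizontal distance between pan_small and pan_mid below 0.012 m and z of pan_small in the frame of pan_mid between 0.001 and 0.0075 m and horizontal distance between pan_small_grip and pan_large_grip between 0.042 and 0.2125 m and horizontal distance between pan_small_grip and pan_mid_grip between 0.042 and 0.2125 m and linear speed of each of pan_large, pan_mid, pan_small below 0.01 m/s); the robot touches nothing.
It fails at once if a bystander (jar, tape roll or mug) is shifted by more than 20 mm or tipped over (distance of any of jar_front, jar_back, jar_side, tape, mug from where it was at the start of the episode above 0.02 m or angle between any of jar_front, jar_back, jar_side, tape, mug's own z axis and vertical above 0.35 rad).
It fails at once if the smallest pan is dropped (falls freely at more than 0.6 m/s, out of the fingers) (linear speed of pan_small above 0.6 m/s and contact force between the fingers and pan_small below 0.05 N).
It also fails if it takes over 64 s, if anything falls off the work surface, if the arm or the gripper's body presses on something with over 40 N, if the wrist force passes 120 N, or if a joint passes its speed limit or range.

## Robot

A 6-joint arm with a two-finger parallel gripper is mounted at the origin on a cart in front of the work surface, level with it; the furniture and walls round the work are solid. World frame = base frame: x ahead of the robot, y to its left, z up, the work surface at z = 0. Lengths are in m, angles in degrees, forces in N, time in s.
With the tool pointing down it reaches from about 0.3 to 0.75 m from the base axis. Payload 8.5 kg.
Tool frame: the origin (TCP) lies between the finger pads; the fingertips stand 22 mm ahead of it and the grasp point (between the pads) lies 3 mm ahead of it (env.nose_length is the distance from the TCP to the fingertips, in m); z points along the fingers, x is the direction in which the jaws open and shut, and the axes are right-handed (so a half turn about z gives the same grasp; the last joint's range is limited). The gripper opens to 85 mm and grips with 20 to 120 N. Pads are 22 mm wide; open, the fingers measure 114 mm over their backs; the gripper's body (76 mm by 85 mm) begins 54 mm behind the grasp point. The pads swing forward as they close: fully open they stand 13 mm farther back than shut.
Start: joints at [53.096, 21.807, 74.336, -0, 83.858, -12.336], TCP at [0.229, 0.5, 0.216] pointing down, gripper open.
Joint ranges: [-178.18, 178.18], [-50.72, 133.34], [12.68, 142.11], [-81.47, 261.47], [9.98, 163.14], [-165.26, 165.26]. Speed limits (degrees/s): [136.94, 136.94, 180, 180, 180, 180].

## Interface

Orientations are given as a 3x3 rotation matrix whose columns are the frame's x, y, z axes.
In Python, from rig import env gives the robot as it stands.
- The arm moves only by the tool arm_command, never from a script. Its argument "steps" is a list of rows, each an object with "delta_pos": the shift along the world's x, y, z in mm, a list of three; "dr": the turn, a rotation vector about the world's x, y, z in degrees, a list of three. In form: [{"delta_pos": [dx, dy, dz], "dr": [wx, wy, wz]}, ...]. A call has 1 to 20 rows; each row shifts and turns the commanded pose from where the row before left it; what a row does not reach is not made up. A row lasts 1/10 s, in which the tool goes at most 50 mm and 8.59 degrees, less where a joint would pass 70% of its speed; a pose out of reach is approached as far as the arm can. A call with a gripper value outside its range is refused whole. "grip" is the opening, from 0 (shut) to 1 (fully open), set as the call begins (left out, the last holds). The fingers move at their own pace and stop on an object; "squeeze" is the grip in N (left out, the last holds). Time passes only in rows, so rows that do not move let the fingers close. It gives the time, the measured TCP pose, the force and the opening at its end, in the units of the state.
- env.observe(): the state, without advancing time (a new reading comes with each control period).
- env.get_image(name): name is "scene" or "top" or "wrist"; returns the picture (420x560x3 uint8, blue, green, red); there is no depth.
- env.get_calibration(name): a dict with "fx", "fy", "cx", "cy" (pixels), "view" (4x4, takes a point from world to camera coordinates). Camera axes: x right, y up, looking along -z (the intrinsics and any distortion apply to the point x, -y, -z); pixel columns grow to the right and rows downward; lengths in m; the calibration is good to about 2 mm. A picture is of the moment at which its call begins: read the wrist's pose just before it. get_calibration takes no time and is no camera call; for the wrist camera it gives the pose at the moment of the call.
- env.close_job(): hands the job in, once; it reports no verdict.
The state is a dict: "time_s": time; "q": joint angles; "qvel": joint speeds; "joint_efforts": joint torques, N m; "position": TCP position; "tool_rot": TCP orientation; "ft_force": force on the tool from outside, world axes, zero at the start; "wrist_torque": the same for the moment, N m; "grip_width": finger opening in m.
Only numpy, scipy, OpenCV 4.12 (cv2) and the standard library are available. Lean on these libraries where they do the work, as an engineer would, in place of code of your own. Each camera call takes 0.05 s, during which the arm holds its last target. There are 200 camera calls.

## Working session

There is one attempt and no reset: what is moved stays moved. The work goes in short steps, Python scripts to look and compute and a tool call to move; the robot and the scene stay as the last step left them, time stands still between calls to the robot, and variables do not carry over. Pictures are saved under pics/ and viewed, about 8 in all and at most 12, crops included, and the job is handed in when it is done.

Besides the shell and the picture viewer there is one more tool, called after ">>>" in YAML: its name, and indented under it one key for each argument. arm_command: Moves the arm, as the interface text tells. Its arguments: {"type":"object","properties":{"steps":{"type":"array"},"grip":{"type":"number"},"squeeze":{"type":"number"}},"required":["steps"]}

```bash
ls; mkdir -p pics; python3 - <<'E'
from rig import env
import cv2,numpy as np
for n in("scene","top"):
    im=env.get_image(n); cv2.imwrite(f"pics/{n}0.png",im)
    c=env.get_calibration(n); print(n,{k:(np.round(v,4).tolist()) for k,v in c.items()})
s=env.observe(); print(s, env.nose_length)
E
```

```text
pics
scene {'fx': 499.6049, 'fy': 499.6049, 'cx': 288.3892, 'cy': 208.2498, 'view': [[0.4862, -0.8736, 0.0199, -0.2622], [0.5715, 0.3351, 0.749, -0.4094], [-0.661, -0.3528, 0.6623, -0.8548], [0.0, 0.0, 0.0, 1.0]]}
top {'fx': 524.5526, 'fy': 524.5526, 'cx': 280.8662, 'cy': 203.419, 'view': [[-0.083, -0.9966, -0.0007, 0.0651], [0.9757, -0.0814, 0.2033, -0.6153], [-0.2027, 0.0162, 0.9791, -1.2244], [0.0, 0.0, 0.0, 1.0]]}
{'time_s': 0.1, 'q': array([ 5.30971530e+01,  2.18377400e+01,  7.43802847e+01, -2.24983237e-03,
        8.38578823e+01, -1.23339136e+01]), 'qvel': array([ 0.0067874 , -0.12096308, -0.22003422, -0.07560544,  0.02459253,
       -0.05796065]), 'joint_efforts': array([ 3.15492849e-03, -4.49219334e+01, -2.31654114e+01, -2.13233898e-04,
        3.69598885e-03,  7.50054951e-08]), 'position': array([0.22850149, 0.49996952, 0.21566856]), 'tool_rot': array([[ 4.15783388e-01,  9.09463353e-01, -7.64284899e-04],
       [ 9.09462741e-01, -4.15784019e-01, -1.08284602e-03],
       [-1.30258622e-03, -2.44859252e-04, -9.99999122e-01]]), 'ft_force': array([-0.46905585,  0.72664001, -0.24823223]), 'wrist_torque': array([ 0.01605622, -0.05149923, -0.03180965]), 'grip_width': 0.08533787108813312} 0.022
```

View pics/scene0.png

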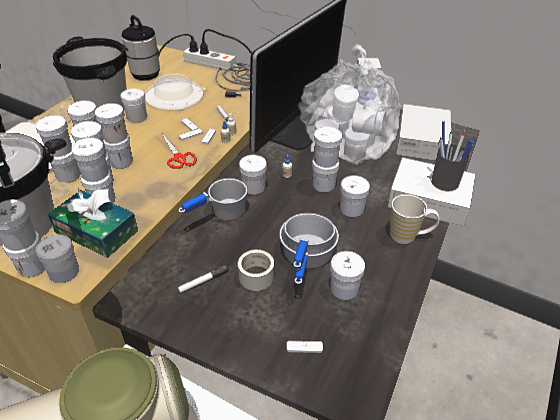

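View pics/top0.png

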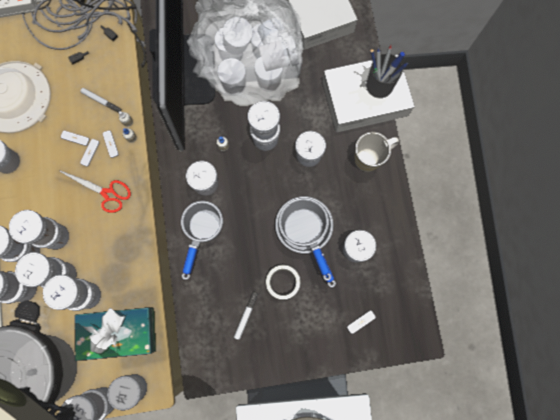

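The scene view shows the stacked pans at about (308,238) with their handles toward the robot, and the small pan at (228,197). In the top view the stack is at (305,224), the small pan at (202,222), the tape at (283,282, left of the handles) and jar_front at (360,246, right). So the handle goes left, over the tape.

```bash
cat > h.py <<'E'
from rig import env
import cv2,numpy as np
def ray(n,px,z,c=None):
    c=c or env.get_calibration(n); V=np.array(c["view"]); R=V[:3,:3];o=-R.T@V[:3,3]
    px=np.atleast_2d(px).astype(float)
    d=np.c_[(px[:,0]-c["cx"])/c["fx"],-(px[:,1]-c["cy"])/c["fy"],-np.ones(len(px))]@R
    return o+d*((z-o[2])/d[:,2])[:,None]
def blue(im):
    h=cv2.cvtColor(im,cv2.COLOR_BGR2HSV)
    m=cv2.inRange(h,(105,150,60),(125,255,255))
    k,l,st,ce=cv2.connectedComponentsWithStats(m)
    return m,[(i,st[i],ce[i],np.argwhere(l==i)[:,::-1]) for i in range(1,k) if st[i][4]>60]
def line(p):
    """world points of a bar -> centre, direction angle, ends"""
    p=p[:,:2];c=p.mean(0);w,v=np.linalg.eigh(np.cov((p-c).T));d=v[:,1];d=d*np.sign(-d[0])
    t=(p-c)@d
    return c,np.degrees(np.arctan2(d[1],d[0])),c+d*t.min(),c+d*t.max(),np.ptp((p-c)@v[:,0])
E
python3 - <<'E'
from h import *
np.set_printoptions(precision=4,suppress=True)
im=cv2.imread("pics/top0.png")
m,b=blue(im)
for i,st,ce,p in b:
    z=.091 if ce[0]<250 else .098
    print(st,ce,*line(ray("top",p,z)))
for n,px,z in [("small rim",(202,222),.065),("mid rim",(305,222),.068),("large rim",(304,226),.055),("tape",(283,282),.048),("jarf",(360,245),.087),("jarside",(202,176),.087),("jarback",(311,147),.087),("mug",(372,152),.1)]:
    print(n,ray("top",px,z)[0])
cr=cv2.resize(im[180:310,160:400],None,fx=3.3,fy=3.3,interpolation=cv2.INTER_CUBIC);cv2.imwrite("pics/crop0.png",cr)
E
```

```text
[183 248  14  26 207] [189.2754 260.4928] [0.4944 0.2399] 162.02569666607445 [0.5228 0.2307] [0.4654 0.2493] 0.01900915194192382
[313 249  21  33 238] [322.1218 263.4328] [ 0.4611 -0.0696] -159.09387785084436 [ 0.4941 -0.057 ] [ 0.4197 -0.0854] 0.020872745332485836
small rim [0.5882 0.2089 0.065 ]
mid rim [ 0.5669 -0.0407  0.068 ]
large rim [ 0.5593 -0.0381  0.055 ]
tape [0.4286 0.0245 0.048 ]
jarf [ 0.4978 -0.1643  0.087 ]
jarside [0.6976 0.1999 0.087 ]
jarback [ 0.749  -0.0716  0.087 ]
mug [ 0.7199 -0.2171  0.1   ]
```

View pics/crop0.png

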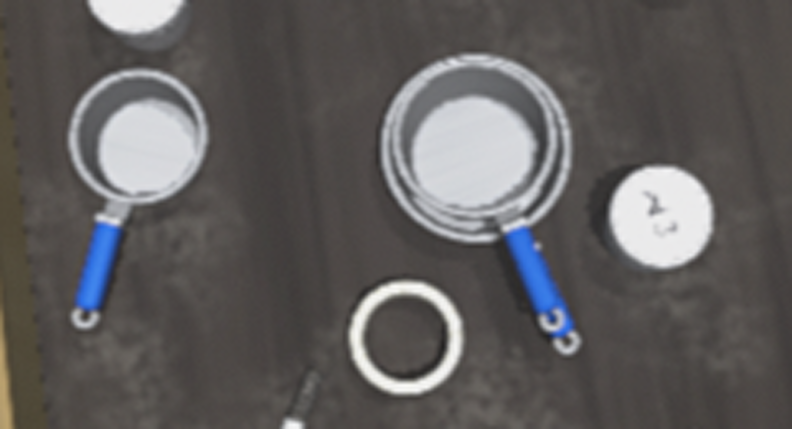

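The handle direction is about 201° for the stack and 162° for the small pan. The stack axis is near (0.561,-0.038) and the small pan near (0.590,0.209). I'll go to the right side of the stacked handles with the fingers shut.

>>> arm_command:
  steps:
    - {"delta_pos":[16,-40,0],"dr":[0,0,2]}
    - {"delta_pos":[16,-40,0],"dr":[0,0,2]}
    - {"delta_pos":[16,-40,0],"dr":[0,0,2]}
    - {"delta_pos":[16,-40,0],"dr":[0,0,2]}
    - {"delta_pos":[16,-40,0],"dr":[0,0,2]}
    - {"delta_pos":[16,-40,0],"dr":[0,0,2]}
    - {"delta_pos":[16,-40,0],"dr":[0,0,2]}
    - {"delta_pos":[16,-40,0],"dr":[0,0,2]}
    - {"delta_pos":[16,-40,0],"dr":[0,0,2]}
    - {"delta_pos":[16,-40,0],"dr":[0,0,2]}
    - {"delta_pos":[16,-40,0],"dr":[0,0,2]}
    - {"delta_pos":[16,-40,0],"dr":[0,0,2]}
    - {"delta_pos":[16,-40,0],"dr":[0,0,2]}
    - {"delta_pos":[16,-40,0],"dr":[0,0,2]}
    - {"delta_pos":[8,-20,0],"dr":[0,0,0]}
    - {"delta_pos":[0,0,0],"dr":[0,0,0]}
  grip: 0
  squeeze: 40

```text
time_s: 1.7
position: [0.4612, -0.0821, 0.2156]
tool_rot: [[-0.057, 0.998, -0.001], [0.998, 0.057, 0.0], [0.0, -0.001, -1.0]]
ft_force: [-0.2, -0.7, -0.1]
grip_width: -0.0004
```

```bash
python3 - <<'E'
from h import *
np.set_printoptions(precision=4,suppress=True)
c=env.get_calibration("wrist"); im=env.get_image("wrist"); cv2.imwrite("pics/w1.png",im)
m,b=blue(im)
for i,st,ce,p in b: print(st,ce,*line(ray("wrist",p,.105,c)))
import json;json.dump({k:np.array(v).tolist() for k,v in c.items()},open("c1.json","w"))
E
```

```text
[ 266  145   48  102 2033] [292.9975 201.7304] [ 0.4588 -0.0713] -160.04783952875374 [ 0.4939 -0.0585] [ 0.4148 -0.0872] 0.022429920774232243
```

View pics/w1.png

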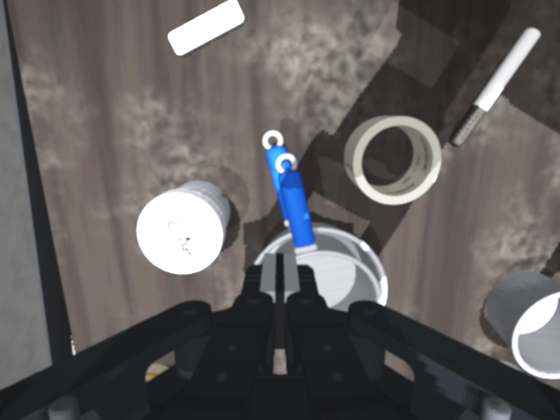

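The wrist view shows the upper handle at (293,202), lying over the lower one, with the jar on one side at (183,225) and the tape on the other at (395,160). This agrees with the top view. Next I'll shift right and descend beside the handle.

>>> arm_command:
  steps:
    - {"delta_pos":[13,-29,0],"dr":[0,0,0]}
    - {"delta_pos":[0,0,-35],"dr":[0,0,0]}
    - {"delta_pos":[0,0,-35],"dr":[0,0,0]}
    - {"delta_pos":[0,0,-25],"dr":[0,0,0]}
    - {"delta_pos":[0,0,-12],"dr":[0,0,0]}
    - {"delta_pos":[0,0,0],"dr":[0,0,0]}

```text
time_s: 2.35
position: [0.4725, -0.1071, 0.1079]
tool_rot: [[-0.061, 0.998, -0.003], [0.998, 0.061, 0.002], [0.002, -0.003, -1.0]]
ft_force: [-0.1, -0.1, 0.6]
grip_width: -0.0001
```

>>> arm_command:
  steps:
    - {"delta_pos":[-5,8,0],"dr":[0,0,0]}
    - {"delta_pos":[-4,7,0],"dr":[0,0,0]}
    - {"delta_pos":[-3,6,0],"dr":[0,0,0]}
    - {"delta_pos":[-3,6,0],"dr":[0,0,0]}
    - {"delta_pos":[-2,6,0],"dr":[0,0,0]}
    - {"delta_pos":[-2,6,0],"dr":[0,0,0]}
    - {"delta_pos":[0,0,0],"dr":[0,0,0]}

```text
time_s: 3.05
position: [0.4544, -0.0691, 0.1093]
tool_rot: [[-0.061, 0.998, -0.0], [0.998, 0.061, 0.0], [0.0, -0.0, -1.0]]
ft_force: [0.1, 0.6, -1.0]
grip_width: 0.0004
```

>>> arm_command:
  steps:
    - {"delta_pos":[-2,6,0],"dr":[0,0,0]}
    - {"delta_pos":[-1,6,0],"dr":[0,0,0]}
    - {"delta_pos":[-1,6,0],"dr":[0,0,0]}
    - {"delta_pos":[-1,6,0],"dr":[0,0,0]}
    - {"delta_pos":[0,6,0],"dr":[0,0,0]}
    - {"delta_pos":[0,6,0],"dr":[0,0,0]}
    - {"delta_pos":[0,6,0],"dr":[0,0,0]}
    - {"delta_pos":[0,0,0],"dr":[0,0,0]}

```text
time_s: 3.85
position: [0.4496, -0.0271, 0.1092]
tool_rot: [[-0.061, 0.998, -0.0], [0.998, 0.061, 0.0], [0.0, -0.0, -1.0]]
ft_force: [-0.8, -0.5, 0.8]
grip_width: 0.0003
```

```bash
python3 - <<'E'
from h import *
np.set_printoptions(precision=4,suppress=True)
im=env.get_image("top"); im2=env.get_image("scene")
a=cv2.resize(im[150:310,200:400],(700,560),interpolation=cv2.INTER_CUBIC); cv2.imwrite("pics/t2.png",a)
m,b=blue(im)
for i,st,ce,p in b: print(st,ce,*line(ray("top",p,.09)))
E
```

```text
[183 248  14  26 204] [189.2647 260.4755] [0.4946 0.2401] 161.57066605629998 [0.5228 0.2307] [0.4655 0.2498] 0.018796382122084204
```

View pics/t2.png

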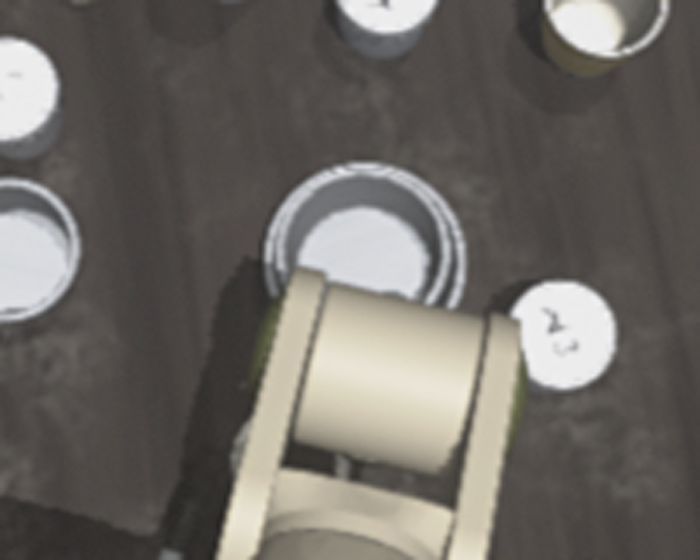

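>>> arm_command:
  steps:
    - {"delta_pos":[0,-3,10],"dr":[0,0,0]}
    - {"delta_pos":[0,0,40],"dr":[0,0,0]}
    - {"delta_pos":[0,0,40],"dr":[0,0,0]}
    - {"delta_pos":[0,0,10],"dr":[0,0,0]}

```text
time_s: 4.35
position: [0.4511, -0.0317, 0.2137]
tool_rot: [[-0.06, 0.998, 0.007], [0.998, 0.06, -0.003], [-0.003, 0.007, -1.0]]
ft_force: [-1.1, 0.4, 0.1]
grip_width: -0.0
```

>>> arm_command:
  steps:
    - {"delta_pos":[6,34,0],"dr":[0,0,-2.7]}
    - {"delta_pos":[6,34,0],"dr":[0,0,-2.7]}
    - {"delta_pos":[6,34,0],"dr":[0,0,-2.7]}
    - {"delta_pos":[6,34,0],"dr":[0,0,-2.7]}
    - {"delta_pos":[6,34,0],"dr":[0,0,-2.7]}
    - {"delta_pos":[5,33,0],"dr":[0,0,-2.7]}
    - {"delta_pos":[5,33,0],"dr":[0,0,-2.7]}
    - {"delta_pos":[5,34,0],"dr":[0,0,-2.7]}
    - {"delta_pos":[0,0,0],"dr":[0,0,0]}
    - {"delta_pos":[0,0,0],"dr":[0,0,0]}
  grip: 0.7
  squeeze: 100

```text
time_s: 5.35
position: [0.4945, 0.2392, 0.2089]
tool_rot: [[0.311, 0.951, -0.001], [0.951, -0.311, -0.0], [-0.001, -0.001, -1.0]]
ft_force: [0.2, -0.6, 0.5]
grip_width: 0.0597
```

```bash
python3 - <<'E'
from h import *
np.set_printoptions(precision=4,suppress=True)
im=env.get_image("top")
m,b=blue(im)
for i,st,ce,p in b: print(st,ce,*line(ray("top",p,.09)))
c=env.get_calibration("wrist"); w=env.get_image("wrist")
m,b=blue(w)
for i,st,ce,p in b: print("w",st,ce,*line(ray("wrist",p,.091,c)))
s=env.get_image("scene")
cv2.imwrite("pics/m3.png",np.vstack([np.hstack([cv2.resize(im[180:310,220:400],(400,289)),cv2.resize(s[180:310,220:400],(400,289))]),np.hstack([cv2.resize(w,(400,300)),np.zeros((300,400,3),np.uint8)])]))
cv2.imwrite("pics/top3.png",im)
E
```

```text
[313 249  21  33 237] [322.1266 263.4768] [ 0.4616 -0.0703] -158.9757840230673 [ 0.4949 -0.0575] [ 0.4201 -0.0862] 0.02105221087135427
w [ 271  160   23   79 1515] [281.5432 198.5162] [0.4925 0.2407] 161.96397642773968 [0.5241 0.2304] [0.4628 0.2503] 0.017969332338536308
```

View pics/m3.png

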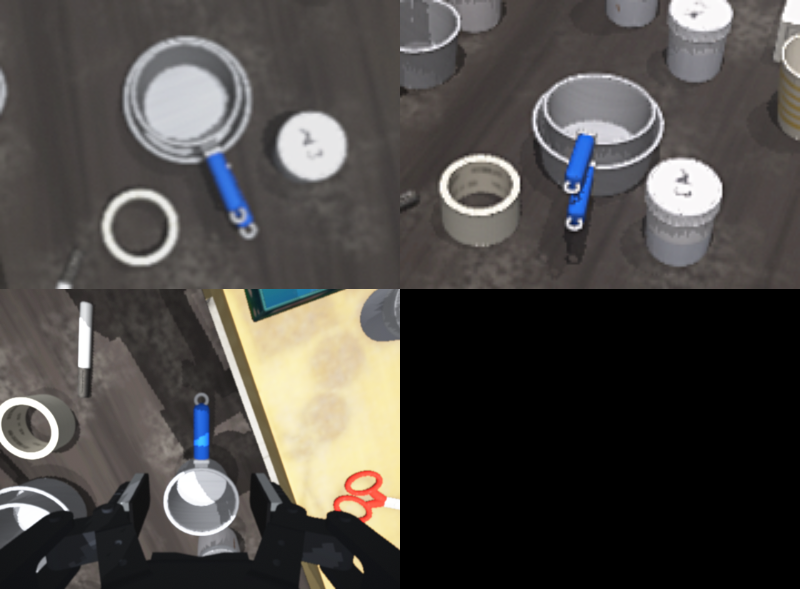

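The handle has not moved: the top view still has it at (322,263) and the scene view still shows it jammed. The finger must have passed without touching, so I'll check the heights by triangulation.

```bash
python3 - <<'E'
from h import *
import json
np.set_printoptions(precision=4,suppress=True)
s=env.get_image("scene")
cv2.imwrite("pics/s4.png",cv2.resize(s[190:320,240:400],(800,650))[:600])
def proj(c,P):
    V=np.array(c["view"]);q=V[:3,:3]@P+V[:3,3];return c["cx"]+c["fx"]*q[0]/-q[2],c["cy"]-c["fy"]*q[1]/-q[2]
m,b=blue(s)
for i,st,ce,p in b:print("scene",st,ce)
cs=env.get_calibration("scene")
for z in (.07,.08,.09,.1,.11):
    P=ray("top",(316,249.5),z)[0]   # inner end of the upper bar
    print(z,P,proj(cs,P))
c=json.load(open("c1.json")); print("tip in w1",proj(c,np.array([.4612,-.0821,.1936])),proj(c,np.array([.4612,-.0821,.2156])))
V=np.array(c["view"]);print("wrist cam pos",-V[:3,:3].T@V[:3,3])
E
```

```text
scene [182 194  25  19 235] [194.417  202.6468]
scene [294 240  13  41 322] [300.6087 259.1988]
0.07 [ 0.4978 -0.0607  0.07  ] (np.float64(303.73418164862437), np.float64(249.78199079767435))
0.08 [ 0.4966 -0.0599  0.08  ] (np.float64(303.377941050278), np.float64(246.84623019528976))
0.09 [ 0.4955 -0.0592  0.09  ] (np.float64(303.0171140012758), np.float64(243.8726728869632))
0.1 [ 0.4944 -0.0584  0.1   ] (np.float64(302.6516113547648), np.float64(240.86058421802585))
0.11 [ 0.4933 -0.0576  0.11  ] (np.float64(302.28134163849546), np.float64(237.80921037033562))
tip in w1 (np.float64(279.2093380908076), np.float64(244.6240918441659)) (np.float64(279.2304093055136), np.float64(260.83081271245015))
wrist cam pos [ 0.3929 -0.086   0.3742]
```

View pics/s4.png

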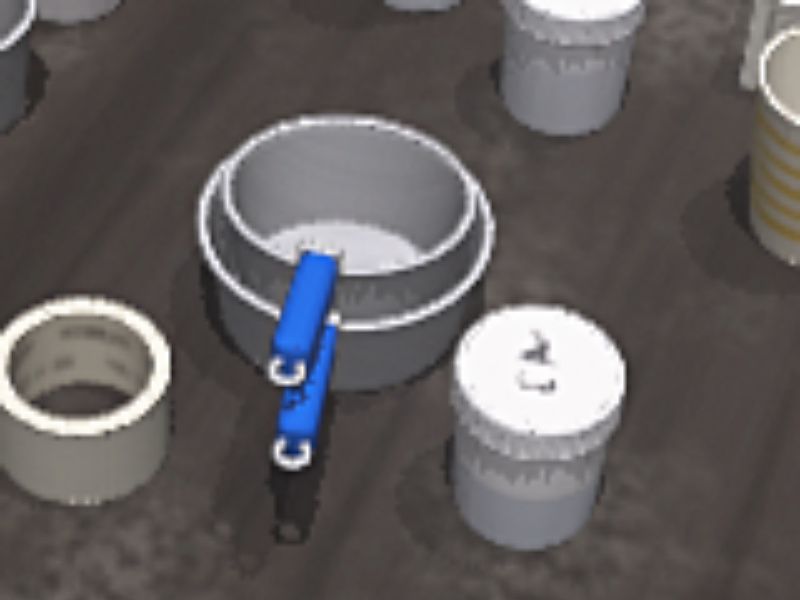

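The triangulated top of the upper bar is at z≈0.100 to 0.105, and the shut fingertips in the wrist view look shorter than I assumed. I'll go again, lower, and watch the force.

>>> arm_command:
  steps:
    - {"delta_pos":[-2,-39,0],"dr":[0,0,2.4]}
    - {"delta_pos":[-2,-39,0],"dr":[0,0,2.4]}
    - {"delta_pos":[-2,-39,0],"dr":[0,0,2.4]}
    - {"delta_pos":[-2,-39,0],"dr":[0,0,2.4]}
    - {"delta_pos":[-2,-39,0],"dr":[0,0,2.4]}
    - {"delta_pos":[-2,-39,0],"dr":[0,0,2.4]}
    - {"delta_pos":[-2,-39,0],"dr":[0,0,2.4]}
    - {"delta_pos":[-3,-39,0],"dr":[0,0,2.4]}
    - {"delta_pos":[-3,-36,0],"dr":[0,0,2.4]}
    - {"delta_pos":[0,0,-40],"dr":[0,0,0]}
    - {"delta_pos":[0,0,-40],"dr":[0,0,0]}
    - {"delta_pos":[0,0,-20],"dr":[0,0,0]}
    - {"delta_pos":[0,0,-7],"dr":[0,0,0]}
    - {"delta_pos":[0,0,0],"dr":[0,0,0]}
  grip: 0

```text
time_s: 6.95
position: [0.4744, -0.1092, 0.1021]
tool_rot: [[-0.059, 0.998, -0.001], [0.998, 0.059, 0.0], [0.0, -0.001, -1.0]]
ft_force: [-0.0, 0.3, 0.1]
grip_width: -0.0003
```

>>> arm_command:
  steps:
    - {"delta_pos":[-5,8,-4],"dr":[0,0,0]}
    - {"delta_pos":[-4,6,-3],"dr":[0,0,0]}
    - {"delta_pos":[-3,6,0],"dr":[0,0,0]}

```text
time_s: 7.25
position: [0.4622, -0.088, 0.0955]
tool_rot: [[-0.06, 0.998, 0.0], [0.998, 0.06, -0.0], [-0.0, 0.0, -1.0]]
ft_force: [0.1, 0.2, 0.2]
grip_width: 0.0002
```

```bash
python3 - <<'E'
from h import *
np.set_printoptions(precision=4,suppress=True)
c=env.get_calibration("wrist"); w=env.get_image("wrist");s=env.get_image("scene")
cv2.imwrite("pics/m5.png",np.hstack([cv2.resize(w[100:380,130:430],(400,373)),cv2.resize(s[190:320,240:380],(400,371))[:371].copy() if 0 else cv2.resize(s[190:320,240:380],(400,373))]))
m,b=blue(s)
for i,st,ce,p in b:print("scene",st,ce)
E
```

```text
scene [182 194  25  19 231] [194.316  202.6277]
scene [294 241  13  40 262] [299.9046 262.5687]
```

View pics/m5.png

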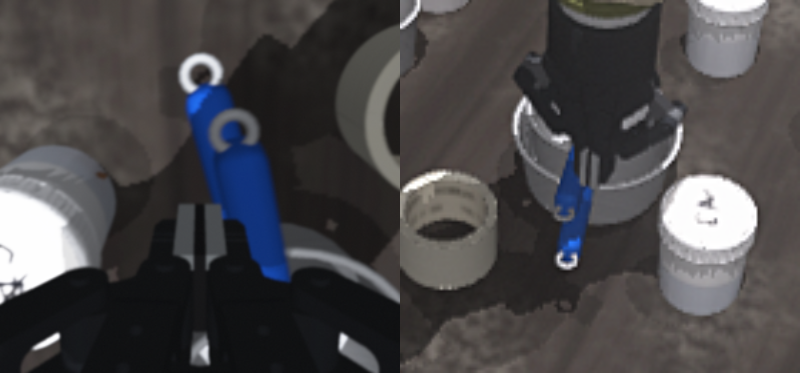

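The left part of the picture shows the shut fingers (200,235) just right of the upper bar (250,210), beside it and almost touching. I'll push on.

>>> arm_command:
  steps:
    - {"delta_pos":[-2,6,0],"dr":[0,0,0]}
    - {"delta_pos":[-2,6,0],"dr":[0,0,0]}

```text
time_s: 7.55
position: [0.4587, -0.0765, 0.0954]
tool_rot: [[-0.06, 0.998, 0.0], [0.998, 0.06, -0.0], [-0.0, 0.0, -1.0]]
ft_force: [1.3, -0.3, 0.2]
grip_width: -0.0002
```

>>> arm_command:
  steps:
    - {"delta_pos":[-2,6,0],"dr":[0,0,0]}
    - {"delta_pos":[-2,6,0],"dr":[0,0,0]}

```text
time_s: 7.75
position: [0.4545, -0.0642, 0.0952]
tool_rot: [[-0.06, 0.998, -0.0], [0.998, 0.06, -0.0], [-0.0, -0.0, -1.0]]
ft_force: [0.5, -1.0, 0.0]
grip_width: 0.0001
```

```bash
python3 - <<'E'
from h import *
np.set_printoptions(precision=4,suppress=True)
w=env.get_image("wrist");s=env.get_image("scene")
cv2.imwrite("pics/m6.png",np.hstack([cv2.resize(w[100:380,130:430],(400,373)),cv2.resize(s[190:320,240:380],(400,373))]))
m,b=blue(s)
for i,st,ce,p in b:print("scene",st,ce)
E
```

```text
scene [182 194  25  19 229] [194.2707 202.607 ]
scene [294 243  13  38 265] [300.6717 262.5208]
```

View pics/m6.png

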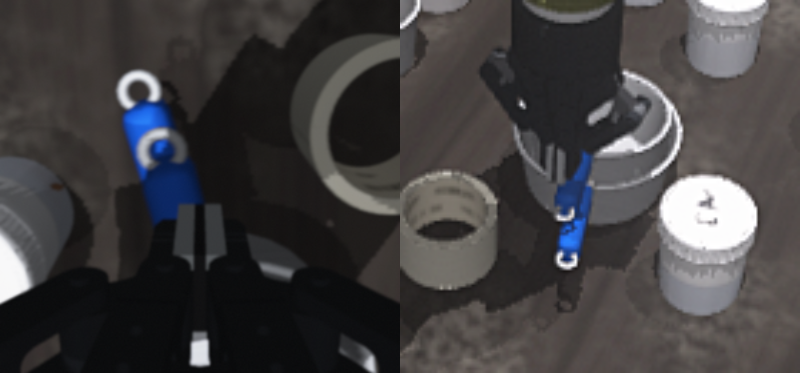

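The left part shows the fingers sitting over the bar, and the handle has not moved, so the shut tips are higher than the nominal 22 mm ahead of the TCP. I'll measure the real tip height from the scene view.

```bash
python3 - <<'E'
from h import *
np.set_printoptions(precision=4,suppress=True)
def proj(c,P):
    V=np.array(c["view"]);q=V[:3,:3]@P+V[:3,3];return np.round([c["cx"]+c["fx"]*q[0]/-q[2],c["cy"]-c["fy"]*q[1]/-q[2]],1)
c=env.get_calibration("scene");cw=env.get_calibration("wrist")
print(env.observe()["position"],env.observe()["grip_width"])
for z in (.07,.08,.09,.1,.11,.12):
    for dx in(-.011,0): P=np.array([.4545+dx,-.0642,z]);print(z,dx,proj(c,P),proj(cw,P))
V=np.array(cw["view"]);print(V[:3,:3],-V[:3,:3].T@V[:3,3])
for r in (.08,.11,.14): # predicted bar top/bottom for mid, angle 201
    d=np.array([-.934,-.357]);o=np.array([.561,-.038])
    for h in (62,86):
        P=np.r_[o+d*(r*np.cos(.105)-h*1e-3*.105),.0095+r*.1045+h*.99453e-3];print(r,h,P,proj(c,P),proj(cw,P))
E
```

```text
[ 0.4543 -0.064   0.0952] 2.086090686789666e-05
0.07 -0.011 [293.5 266.1] [280.  223.9]
0.07 0 [295.9 262.8] [278.8 242.9]
0.08 -0.011 [293.6 263. ] [280.1 229.7]
0.08 0 [296.  259.7] [278.8 249.6]
0.09 -0.011 [293.7 259.8] [280.2 236.1]
0.09 0 [296.2 256.5] [278.8 257. ]
0.1 -0.011 [293.8 256.6] [280.2 243.4]
0.1 0 [296.3 253.3] [278.8 265.3]
0.11 -0.011 [294.  253.3] [280.3 251.5]
0.11 0 [296.5 250.1] [278.8 274.6]
0.12 -0.011 [294.1 250.1] [280.4 260.7]
0.12 0 [296.6 246.8] [278.8 285.1]
[[-0.0602  0.9982  0.001 ]
 [-0.9624 -0.0578 -0.2653]
 [-0.2648 -0.0169  0.9642]] [ 0.3859 -0.0682  0.2539]
0.08 62 [ 0.4928 -0.0641  0.0795] [304.2 248.8] [274.9 313.6]
0.08 86 [ 0.4951 -0.0632  0.1034] [304.8 240.3] [275.9 344.4]
0.11 62 [ 0.4649 -0.0747  0.0827] [302.6 257.6] [257.6 268.8]
0.11 86 [ 0.4673 -0.0738  0.1065] [303.2 249.1] [256.3 295.4]
0.14 62 [ 0.437  -0.0854  0.0858] [301.  266.8] [238.2 218.6]
0.14 86 [ 0.4394 -0.0845  0.1097] [301.6 258.3] [234.  239.7]
```

Both views put the shut tips at z≈0.11 with the TCP at 0.095, so the tips are about 15 mm behind the nominal position. I'll back off, go 20 mm lower and push again.

>>> arm_command:
  steps:
    - {"delta_pos":[6,-15,0],"dr":[0,0,0]}
    - {"delta_pos":[8,-20,0],"dr":[0,0,0]}
    - {"delta_pos":[0,0,-10],"dr":[0,0,0]}
    - {"delta_pos":[0,0,-10],"dr":[0,0,0]}
    - {"delta_pos":[0,0,0],"dr":[0,0,0]}

```text
time_s: 8.35
position: [0.4676, -0.0993, 0.0736]
tool_rot: [[-0.06, 0.998, -0.003], [0.998, 0.06, 0.002], [0.002, -0.003, -1.0]]
ft_force: [0.2, 0.5, 1.0]
grip_width: 0.0003
```

>>> arm_command:
  steps:
    - {"delta_pos":[-4,8,0],"dr":[0,0,0]}
    - {"delta_pos":[-3,6,0],"dr":[0,0,0]}
    - {"delta_pos":[-2,5,0],"dr":[0,0,0]}
    - {"delta_pos":[-2,5,0],"dr":[0,0,0]}

```text
time_s: 8.75
position: [0.4574, -0.0751, 0.0755]
tool_rot: [[-0.06, 0.998, 0.0], [0.998, 0.06, -0.0], [-0.0, 0.0, -1.0]]
ft_force: [0.7, -0.6, -0.3]
grip_width: 0.0002
```

>>> arm_command:
  steps:
    - {"delta_pos":[-2,5,0],"dr":[0,0,0]}
    - {"delta_pos":[-2,5,0],"dr":[0,0,0]}

```text
time_s: 8.95
position: [0.4535, -0.0653, 0.0753]
tool_rot: [[-0.06, 0.998, 0.0], [0.998, 0.06, -0.0], [-0.0, 0.0, -1.0]]
ft_force: [0.5, -0.2, 0.3]
grip_width: -0.0002
```

```bash
python3 - <<'E'
from h import *
w=env.get_image("wrist");s=env.get_image("scene")
cv2.imwrite("pics/m7.png",np.hstack([cv2.resize(w[100:380,130:430],(400,373)),cv2.resize(s[190:320,240:380],(400,373))]))
m,b=blue(s)
for i,st,ce,p in b:print("scene",st,ce)
m,b=blue(w)
for i,st,ce,p in b:print("w",st,ce)
E
```

```text
scene [182 194  25  19 231] [194.31601732 202.62770563]
scene [281 252  13  21 135] [286.63703704 262.93333333]
scene [295 254  12  27 188] [300.7712766  267.07446809]
w [ 217  184   56   97 3116] [243.90532734 225.80487805]
w [ 294  191   42  118 3443] [316.56520476 240.69822829]
```

>>> arm_command:
  steps:
    - {"delta_pos":[-1,5,0],"dr":[0,0,0]}
    - {"delta_pos":[-1,5,0],"dr":[0,0,0]}
    - {"delta_pos":[-1,5,0],"dr":[0,0,0]}
    - {"delta_pos":[0,0,0],"dr":[0,0,0]}

```text
time_s: 9.45
position: [0.4504, -0.0502, 0.0752]
tool_rot: [[-0.061, 0.998, -0.0], [0.998, 0.061, 0.0], [0.0, -0.0, -1.0]]
ft_force: [-0.0, -0.3, -0.8]
grip_width: 0.0001
```

```bash
python3 - <<'E'
from h import *
w=env.get_image("wrist");s=env.get_image("scene")
cv2.imwrite("pics/m7.png",np.hstack([cv2.resize(w[100:380,130:430],(400,373)),cv2.resize(s[190:320,240:380],(400,373))]))
m,b=blue(s)
for i,st,ce,p in b:print("scene",st,ce)
m,b=blue(w)
for i,st,ce,p in b:print("w",st,ce)
E
```

```text
scene [182 194  25  19 231] [194.32467532 202.62337662]
scene [281 249  17  24 130] [287.61538462 263.01538462]
scene [295 254  12  27 203] [300.77832512 266.37931034]
w [ 183  188   65  123 3617] [219.73458667 250.22117777]
w [ 257  195   43   70 2203] [278.37585111 227.23967317]
```

View pics/m7.png

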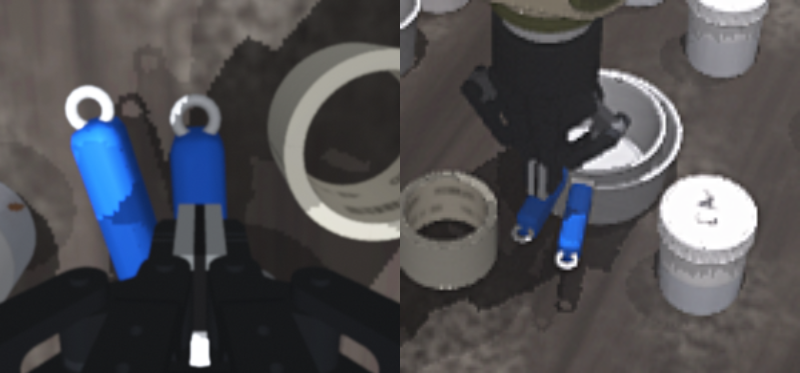

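The middle pan now looks dropped and level, and its bar lies under the fingers (200,170) with the lower handle to its left (110,180). The spread is still too small, so I'll measure both bars.

```bash
python3 - <<'E'
from h import *
np.set_printoptions(precision=4,suppress=True)
c=env.get_calibration("wrist");w=env.get_image("wrist")
m,b=blue(w)
for (i,st,ce,p),z in zip(b,(.081,.09)):
    p=p[p[:,1]<255]   # outer part, clear of the gripper
    # row-wise centre of the bar
    rows=np.unique(p[:,1]); rows=rows[(rows>rows.min()+14)]
    mid=np.array([[p[p[:,1]==r,0].mean(),r] for r in rows])
    q=ray("wrist",mid,z,c); v=np.polyfit(q[:,0],q[:,1],1)
    print(st,z,"y=%.3f x+%.4f"%tuple(v),"ang",180+np.degrees(np.arctan(v[0])),q[0],q[-1])
E
```

```text
[ 184  187   65  124 3996] 0.081 y=0.265 x+-0.1963 ang 194.86151435404506 [ 0.4219 -0.0833  0.081 ] [ 0.4464 -0.0775  0.081 ]
[ 259  194   43   71 2226] 0.09 y=0.118 x+-0.1024 ang 186.70613617052473 [ 0.4208 -0.0526  0.09  ] [ 0.441 -0.049  0.09 ]
```

>>> arm_command:
  steps:
    - {"delta_pos":[-15,-6,2],"dr":[0,0,0]}
    - {"delta_pos":[0,-15,0],"dr":[0,0,0]}
    - {"delta_pos":[0,0,-4],"dr":[0,0,0]}
    - {"delta_pos":[0,0,-3],"dr":[0,0,0]}
    - {"delta_pos":[0,0,0],"dr":[0,0,0]}

```text
time_s: 10.1
position: [0.4355, -0.0713, 0.0696]
tool_rot: [[-0.06, 0.998, -0.001], [0.998, 0.06, 0.001], [0.001, -0.001, -1.0]]
ft_force: [-1.4, 0.9, 0.2]
grip_width: 0.0001
```

>>> arm_command:
  steps:
    - {"delta_pos":[0,5,0],"dr":[0,0,0]}
    - {"delta_pos":[0,5,0],"dr":[0,0,0]}
    - {"delta_pos":[0,5,0],"dr":[0,0,0]}
    - {"delta_pos":[0,5,0],"dr":[0,0,0]}
    - {"delta_pos":[0,0,0],"dr":[0,0,0]}

```text
time_s: 10.6
position: [0.4356, -0.051, 0.0703]
tool_rot: [[-0.061, 0.998, 0.0], [0.998, 0.061, 0.0], [0.0, 0.0, -1.0]]
ft_force: [-0.4, -0.2, 0.2]
grip_width: 0.0001
```

```bash
cat >> h.py <<'E'
def bars(zs=(.081,.09),rmax=255):
    c=env.get_calibration("wrist");w=env.get_image("wrist");m,b=blue(w);b.sort(key=lambda t:t[2][0])
    for (i,st,ce,p),z in zip(b,zs):
        p=p[p[:,1]<rmax];rows=np.unique(p[:,1])
        mid=np.array([[p[p[:,1]==r,0].mean(),r] for r in rows[14:]])
        if len(mid)<4: print(st,"short");continue
        q=ray("wrist",mid,z,c);d=q.mean(0)[:2]-[.561,-.038]
        print(st,"mean",q.mean(0).round(4),"r %.3f ang about axis %.1f"%(np.hypot(*d),np.degrees(np.arctan2(d[1],d[0]))%360))
    return w
E
python3 - <<'E'
from h import *
w=bars();cv2.imwrite("pics/w8.png",w)
E
```

```text
[ 183  220   60   93 2736] mean [ 0.4246 -0.0805  0.081 ] r 0.143 ang about axis 197.3
[ 297  231   43   78 1942] mean [ 0.421 -0.036  0.09 ] r 0.140 ang about axis 179.2
```

The middle handle is following now. The finger is clear of the lower handle, so I'll lower it and push on.

>>> arm_command:
  steps:
    - {"delta_pos":[0,0,-8],"dr":[0,0,0]}
    - {"delta_pos":[0,5,0],"dr":[0,0,0]}
    - {"delta_pos":[0,6,0],"dr":[0,0,0]}
    - {"delta_pos":[0,6,0],"dr":[0,0,0]}
    - {"delta_pos":[0,6,0],"dr":[0,0,0]}
    - {"delta_pos":[1,6,0],"dr":[0,0,0]}
    - {"delta_pos":[1,6,0],"dr":[0,0,0]}
    - {"delta_pos":[1,6,0],"dr":[0,0,0]}
    - {"delta_pos":[0,0,0],"dr":[0,0,0]}

```text
time_s: 11.55
position: [0.4387, -0.01, 0.0622]
tool_rot: [[-0.061, 0.998, -0.0], [0.998, 0.061, 0.0], [0.0, -0.0, -1.0]]
ft_force: [-0.2, 0.1, 0.3]
grip_width: 0.0001
```

```bash
python3 - <<'E'
from h import *
w=bars();cv2.imwrite("pics/w9.png",w)
E
```

```text
[  94  213   74  119 1973] mean [ 0.4252 -0.0733  0.081 ] r 0.140 ang about axis 194.6
[272 348  16  28 180] short
```

>>> arm_command:
  steps:
    - {"delta_pos":[0,-3,5],"dr":[0,0,0]}
    - {"delta_pos":[0,0,45],"dr":[0,0,0]}
    - {"delta_pos":[0,0,45],"dr":[0,0,0]}
    - {"delta_pos":[0,0,50],"dr":[0,0,0]}

```text
time_s: 12.0
position: [0.4381, -0.014, 0.209]
tool_rot: [[-0.059, 0.998, -0.001], [0.998, 0.059, 0.0], [0.0, -0.001, -1.0]]
ft_force: [1.4, -0.4, -0.2]
grip_width: 0.0001
```

>>> arm_command:
  steps:
    - {"delta_pos":[7,36,0],"dr":[0,0,-2.7]}
    - {"delta_pos":[7,36,0],"dr":[0,0,-2.7]}
    - {"delta_pos":[7,36,0],"dr":[0,0,-2.7]}
    - {"delta_pos":[7,36,0],"dr":[0,0,-2.7]}
    - {"delta_pos":[7,36,0],"dr":[0,0,-2.7]}
    - {"delta_pos":[7,36,0],"dr":[0,0,-2.7]}
    - {"delta_pos":[8,36,0],"dr":[0,0,-2.7]}
    - {"delta_pos":[4,0,0],"dr":[0,0,-2.7]}
    - {"delta_pos":[0,0,0],"dr":[0,0,0]}
    - {"delta_pos":[0,0,0],"dr":[0,0,0]}
  grip: 0.7
  squeeze: 100

```text
time_s: 13.0
position: [0.4926, 0.2376, 0.2073]
tool_rot: [[0.311, 0.95, -0.0], [0.95, -0.311, -0.0], [-0.0, -0.0, -1.0]]
ft_force: [-0.3, -0.1, -0.1]
grip_width: 0.06
```

```bash
python3 - <<'E'
from h import *
np.set_printoptions(precision=4,suppress=True)
im=env.get_image("top")
m,b=blue(im)
for i,st,ce,p in b:
  if ce[1]>200: print(st,ce,*line(ray("top",p,.085)))
c=env.get_calibration("wrist"); w=env.get_image("wrist")
m,b=blue(w)
for i,st,ce,p in b: print("w",st,ce,*line(ray("wrist",p,.091,c)))
s=env.get_image("scene")
cv2.imwrite("pics/m10.png",np.vstack([np.hstack([cv2.resize(im[180:310,220:400],(400,289)),cv2.resize(s[180:310,220:400],(400,289))]),np.hstack([cv2.resize(w,(400,300)),np.zeros((300,400,3),np.uint8)])]))
cv2.imwrite("pics/top10.png",im)
E
```

```text
[284 255  14  26 188] [290.1809 267.6117] [0.4586 0.0051] 157.04038893690694 [ 0.4858 -0.0064] [0.4305 0.017 ] 0.018267622869905298
[317 257  17  25 195] [325.0513 269.0615] [ 0.4484 -0.0763] -161.20178187248985 [ 0.4764 -0.0668] [ 0.4201 -0.0859] 0.018166976659855942
w [ 273  162   23   79 1549] [283.8386 200.5036] [0.4923 0.2409] 161.7179280630341 [0.5238 0.2305] [0.4628 0.2506] 0.017821495352655873
w [   0  207   30   75 1325] [ 17.5208 243.2506] [0.4581 0.0207] 154.436260382906 [0.49   0.0055] [0.4302 0.0341] 0.020791925864565422
```

View pics/m10.png

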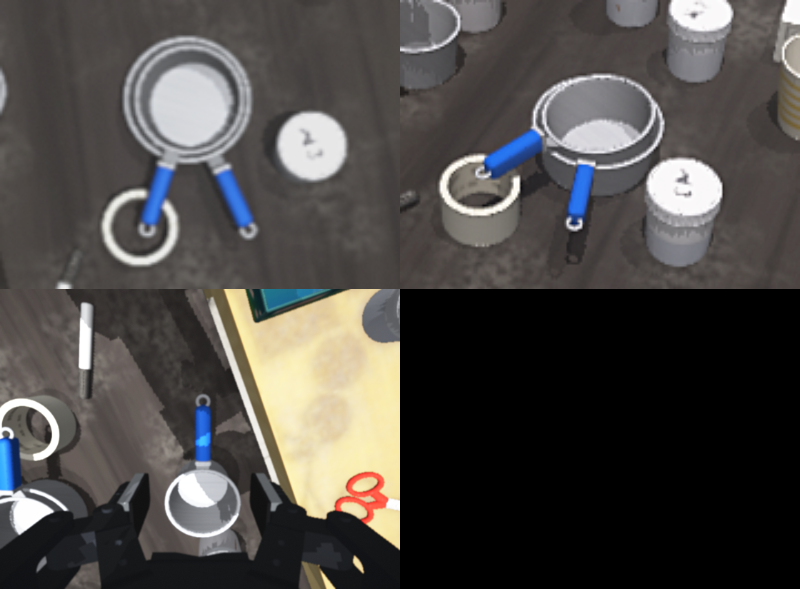

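The middle pan now sits level in the largest, with its handle (157,195) about 42° from the large pan's handle (235,195); the tape and jar are untouched. Handles are at 157° and 199°, and the nest axis is about (0.560,-0.0375). Next I'll grasp the small handle, allowing for the short fingers.

>>> arm_command:
  steps:
    - {"delta_pos":[1,3,-40],"dr":[0,0,0]}
    - {"delta_pos":[0,0,-40],"dr":[0,0,0]}
    - {"delta_pos":[0,0,-40],"dr":[0,0,0]}
    - {"delta_pos":[0,0,-25],"dr":[0,0,0]}
    - {"delta_pos":[0,0,-14],"dr":[0,0,0]}
    - {"delta_pos":[0,0,0],"dr":[0,0,0]}

```text
time_s: 13.75
position: [0.4928, 0.2404, 0.0467]
tool_rot: [[0.312, 0.95, -0.004], [0.95, -0.312, -0.001], [-0.002, -0.003, -1.0]]
ft_force: [-0.9, 0.3, -0.3]
grip_width: 0.0601
```

>>> arm_command:
  steps:
    - {"delta_pos":[0,0,0],"dr":[0,0,0]}
    - {"delta_pos":[0,0,0],"dr":[0,0,0]}
    - {"delta_pos":[0,0,0],"dr":[0,0,0]}
    - {"delta_pos":[0,0,0],"dr":[0,0,0]}
    - {"delta_pos":[0,0,0],"dr":[0,0,0]}
    - {"delta_pos":[0,0,0],"dr":[0,0,0]}
    - {"delta_pos":[0,0,0],"dr":[0,0,0]}
    - {"delta_pos":[0,0,0],"dr":[0,0,0]}
  grip: 0
  squeeze: 80

```text
time_s: 14.55
position: [0.4939, 0.2413, 0.0493]
tool_rot: [[0.312, 0.95, 0.002], [0.95, -0.312, 0.0], [0.001, 0.001, -1.0]]
ft_force: [-1.9, -0.5, 6.0]
grip_width: 0.0166
```

The opening is 16.6 mm, less than the 18 mm bar, with an upward force of 6 N, which suggests the pads caught only the rounded top edge. I'll reopen, go 12 mm lower and grip again.

>>> arm_command:
  steps:
    - {"delta_pos":[0,0,0],"dr":[0,0,0]}
    - {"delta_pos":[0,0,0],"dr":[0,0,0]}
    - {"delta_pos":[0,0,0],"dr":[0,0,0]}
    - {"delta_pos":[0,0,-6],"dr":[0,0,0]}
    - {"delta_pos":[0,0,-6],"dr":[0,0,0]}
    - {"delta_pos":[0,0,0],"dr":[0,0,0]}
  grip: 0.5

```text
time_s: 15.15
position: [0.4931, 0.241, 0.0351]
tool_rot: [[0.312, 0.95, -0.002], [0.95, -0.312, -0.0], [-0.001, -0.002, -1.0]]
ft_force: [0.0, 0.4, 0.6]
grip_width: 0.0429
```

>>> arm_command:
  steps:
    - {"delta_pos":[0,0,0],"dr":[0,0,0]}
    - {"delta_pos":[0,0,0],"dr":[0,0,0]}
    - {"delta_pos":[0,0,0],"dr":[0,0,0]}
    - {"delta_pos":[0,0,0],"dr":[0,0,0]}
    - {"delta_pos":[0,0,0],"dr":[0,0,0]}
    - {"delta_pos":[0,0,0],"dr":[0,0,0]}
    - {"delta_pos":[0,0,0],"dr":[0,0,0]}
  grip: 0
  squeeze: 80

```text
time_s: 15.85
position: [0.4937, 0.2413, 0.0363]
tool_rot: [[0.312, 0.95, 0.0], [0.95, -0.312, 0.0], [0.0, 0.0, -1.0]]
ft_force: [-1.1, 0.4, 1.5]
grip_width: 0.0172
```

```bash
python3 - <<'E'
from h import *
s=env.get_image("scene");w=env.get_image("wrist")
cv2.imwrite("pics/g11.png",np.hstack([cv2.resize(s[140:250,150:270],(400,367)),cv2.resize(w[100:380,130:430],(400,367))]))
print(env.observe()["ft_force"],env.observe()["grip_width"])
m,b=blue(w)
for i,st,ce,p in b: print("w",st,ce)
E
```

```text
[-0.45149172  0.42060169  2.6904106 ] 0.017169339557091497
w [ 253  224   54  151 7268] [279.3658503  300.70500826]
```

>>> arm_command:
  steps:
    - {"delta_pos":[0,0,4],"dr":[0,0,0]}
    - {"delta_pos":[0,0,8],"dr":[0,0,0]}
    - {"delta_pos":[0,0,8],"dr":[0,0,0]}
    - {"delta_pos":[0,0,10],"dr":[0,0,0]}
    - {"delta_pos":[0,0,0],"dr":[0,0,0]}

```text
time_s: 16.45
position: [0.4945, 0.2414, 0.0679]
tool_rot: [[0.312, 0.95, 0.003], [0.95, -0.312, 0.001], [0.002, 0.003, -1.0]]
ft_force: [0.6, 0.5, -2.7]
grip_width: 0.0172
```

```bash
python3 - <<'E'
from h import *
s=env.get_image("scene");w=env.get_image("wrist");o=env.observe()
print(o["ft_force"],o["wrist_torque"],o["grip_width"],o["position"])
m,b=blue(s)
for i,st,ce,p in b: print("s",st,ce)
m,b=blue(w)
for i,st,ce,p in b: print("w",st,ce)
cv2.imwrite("pics/g12.png",np.hstack([cv2.resize(s[120:250,140:280],(400,371)),cv2.resize(w[100:380,130:430],(400,371))]))
E
```

```text
[ 0.00801735  0.17706571 -2.89760302] [ 0.08866497  0.21919622 -0.05085323] 0.016991181976581494 [0.49370547 0.24118759 0.06650166]
s [181 190   9  12  80] [185.4   195.925]
s [258 238  26  22 286] [270.61888112 248.62237762]
s [295 254  12  27 202] [300.73762376 266.28712871]
w [ 253  224   54  151 7263] [279.35894259 300.77350957]
```

The hold is rigid: the bar blob in the wrist view is unchanged after lifting and the load is 2.8 N. I'll lift, carry the pan over the nest and turn it -50°.

>>> arm_command:
  steps:
    - {"delta_pos":[0,0,15],"dr":[0,0,0]}
    - {"delta_pos":[0,0,25],"dr":[0,0,0]}
    - {"delta_pos":[0,0,25],"dr":[0,0,0]}
    - {"delta_pos":[0,0,20],"dr":[0,0,0]}
    - {"delta_pos":[3,-15,0],"dr":[0,0,-4]}
    - {"delta_pos":[3,-17,0],"dr":[0,0,-4]}
    - {"delta_pos":[3,-17,0],"dr":[0,0,-5]}
    - {"delta_pos":[3,-17,0],"dr":[0,0,-5]}
    - {"delta_pos":[3,-17,0],"dr":[0,0,-5]}
    - {"delta_pos":[3,-17,0],"dr":[0,0,-5]}
    - {"delta_pos":[3,-17,0],"dr":[0,0,-5]}
    - {"delta_pos":[3,-17,0],"dr":[0,0,-5]}
    - {"delta_pos":[3,-17,0],"dr":[0,0,-4]}
    - {"delta_pos":[2,-17,0],"dr":[0,0,-4]}
    - {"delta_pos":[0,-16,0],"dr":[0,0,-4]}
    - {"delta_pos":[0,0,0],"dr":[0,0,0]}
    - {"delta_pos":[0,0,0],"dr":[0,0,0]}

```text
time_s: 18.25
position: [0.5225, 0.0574, 0.1509]
tool_rot: [[0.928, 0.373, -0.001], [0.373, -0.928, 0.0], [-0.0, -0.001, -1.0]]
ft_force: [-0.1, 0.7, -3.4]
grip_width: 0.017
```

```bash
python3 - <<'E'
from h import *
np.set_printoptions(precision=4,suppress=True)
o=env.observe();im=env.get_image("top");s=env.get_image("scene");w=env.get_image("wrist")
print(o["position"],o["tool_rot"][:,0],o["q"],o["ft_force"])
cv2.imwrite("pics/t13.png",np.hstack([cv2.resize(im[160:300,220:370],(400,373)),cv2.resize(s[150:290,230:380],(400,373))]))
m,b=blue(w)
for i,st,ce,p in b: print("w",st,ce)
E
```

```text
[0.5225 0.0574 0.1509] [ 0.928   0.3726 -0.0004] [ -6.6645  22.7483  84.4081   0.0228  72.8844 -28.5479] [-0.1237  0.6803 -3.3675]
w [140 216  70  63 694] [175.6124 245.4352]
w [ 253  225   54  151 7049] [279.3409 300.1209]
w [ 83 321  33  21 235] [ 98.5702 327.6426]
```

>>> arm_command:
  steps:
    - {"delta_pos":[0,0,-20],"dr":[0,0,0]}
    - {"delta_pos":[0,0,-20],"dr":[0,0,0]}
    - {"delta_pos":[0,0,-15],"dr":[0,0,0]}
    - {"delta_pos":[0,0,-15],"dr":[0,0,0]}
    - {"delta_pos":[0,0,0],"dr":[0,0,0]}

```text
time_s: 18.9
position: [0.5216, 0.0579, 0.0796]
tool_rot: [[0.928, 0.373, -0.004], [0.373, -0.928, 0.001], [-0.003, -0.002, -1.0]]
ft_force: [-0.8, -0.7, -2.7]
grip_width: 0.0174
```

>>> arm_command:
  steps:
    - {"delta_pos":[0,0,-8],"dr":[0,0,0]}
    - {"delta_pos":[0,0,-8],"dr":[0,0,0]}
    - {"delta_pos":[0,0,-6],"dr":[0,0,0]}
    - {"delta_pos":[0,0,0],"dr":[0,0,0]}

```text
time_s: 19.3
position: [0.5225, 0.0571, 0.0586]
tool_rot: [[0.928, 0.372, -0.001], [0.372, -0.928, -0.0], [-0.001, -0.0, -1.0]]
ft_force: [0.3, 0.1, -2.9]
grip_width: 0.0167
```

>>> arm_command:
  steps:
    - {"delta_pos":[0,0,-4],"dr":[0,0,0]}
    - {"delta_pos":[0,0,-3],"dr":[0,0,0]}
    - {"delta_pos":[0,0,0],"dr":[0,0,0]}

```text
time_s: 19.6
position: [0.5231, 0.0569, 0.0522]
tool_rot: [[0.928, 0.372, 0.001], [0.372, -0.928, -0.0], [0.001, 0.001, -1.0]]
ft_force: [1.5, -0.8, -1.6]
grip_width: 0.0168
```

>>> arm_command:
  steps:
    - {"delta_pos":[0,0,-2],"dr":[0,0,0]}
    - {"delta_pos":[0,0,-2],"dr":[0,0,0]}
    - {"delta_pos":[0,0,0],"dr":[0,0,0]}

```text
time_s: 19.9
position: [0.523, 0.057, 0.0483]
tool_rot: [[0.928, 0.372, 0.001], [0.372, -0.928, -0.0], [0.001, 0.001, -1.0]]
ft_force: [2.5, -3.0, -0.1]
grip_width: 0.0174
```

>>> arm_command:
  steps:
    - {"delta_pos":[0,0,-2],"dr":[0,0,0]}
    - {"delta_pos":[0,0,-1],"dr":[0,0,0]}
    - {"delta_pos":[0,0,0],"dr":[0,0,0]}

```text
time_s: 20.2
position: [0.523, 0.057, 0.0453]
tool_rot: [[0.928, 0.372, 0.001], [0.372, -0.928, -0.0], [0.0, 0.0, -1.0]]
ft_force: [1.5, -3.2, 1.1]
grip_width: 0.0173
```

The wall pushes toward +x/-y. I'll ease 2 mm that way and come down the last millimetre.

>>> arm_command:
  steps:
    - {"delta_pos":[1,-2,0],"dr":[0,0,0]}
    - {"delta_pos":[0,0,-1],"dr":[0,0,0]}
    - {"delta_pos":[0,0,0],"dr":[0,0,0]}

```text
time_s: 20.5
position: [0.523, 0.0556, 0.0443]
tool_rot: [[0.928, 0.372, -0.001], [0.372, -0.928, 0.001], [-0.001, -0.001, -1.0]]
ft_force: [-1.9, 0.4, 3.0]
grip_width: 0.0173
```

Vertical force has gone from -2.9 to +3 N, so the floor is carrying the pan at the expected height. I'll release and retreat.

>>> arm_command:
  steps:
    - {"delta_pos":[0,0,0],"dr":[0,0,0]}
    - {"delta_pos":[0,0,0],"dr":[0,0,0]}
    - {"delta_pos":[0,0,0],"dr":[0,0,0]}
    - {"delta_pos":[0,0,0],"dr":[0,0,0]}
  grip: 0.5

```text
time_s: 20.9
position: [0.5236, 0.0552, 0.0441]
tool_rot: [[0.928, 0.372, -0.0], [0.372, -0.928, 0.0], [-0.0, -0.0, -1.0]]
ft_force: [-0.2, 0.2, 0.3]
grip_width: 0.0427
```

>>> arm_command:
  steps:
    - {"delta_pos":[0,0,10],"dr":[0,0,0]}
    - {"delta_pos":[0,0,30],"dr":[0,0,0]}
    - {"delta_pos":[0,0,40],"dr":[0,0,0]}
    - {"delta_pos":[0,0,40],"dr":[0,0,0]}
    - {"delta_pos":[0,0,40],"dr":[0,0,0]}
    - {"delta_pos":[0,40,0],"dr":[0,0,0]}
    - {"delta_pos":[-10,40,0],"dr":[0,0,0]}
    - {"delta_pos":[-10,40,0],"dr":[0,0,0]}
    - {"delta_pos":[-10,40,0],"dr":[0,0,0]}
    - {"delta_pos":[-10,40,0],"dr":[0,0,0]}
    - {"delta_pos":[-10,40,0],"dr":[0,0,0]}
    - {"delta_pos":[0,0,0],"dr":[0,0,0]}

```text
time_s: 22.1
position: [0.4719, 0.299, 0.2049]
tool_rot: [[0.926, 0.376, 0.0], [0.376, -0.926, 0.001], [0.001, -0.001, -1.0]]
ft_force: [0.0, -1.3, -0.3]
grip_width: 0.043
```

```bash
python3 - <<'E'
from h import *
np.set_printoptions(precision=4,suppress=True)
im=env.get_image("top");s=env.get_image("scene")
m,b=blue(im)
for i,st,ce,p in b:
  z=.099 if ce[1]<262 else .0855
  if ce[1]>200: print(st,ce,z,*line(ray("top",p,z)))
cv2.imwrite("pics/f14.png",np.hstack([cv2.resize(im[180:310,220:350],(400,400),interpolation=cv2.INTER_CUBIC),cv2.resize(s[180:310,230:360],(400,400),interpolation=cv2.INTER_CUBIC)]))
E
```

```text
[255 234  25  17 202] [266.7228 241.901 ] 0.099 [0.522  0.0551] 111.6592228396697 [0.533  0.0273] [0.5105 0.0839] 0.01827513305251583
[287 254  14  26 189] [293.2328 266.6402] 0.0855 [ 0.4603 -0.0022] 157.99693377900667 [ 0.4876 -0.0133] [0.4319 0.0092] 0.0192092674981691
[317 257  17  25 194] [325.0928 269.0103] 0.0855 [ 0.4485 -0.0764] -161.2426115999293 [ 0.4765 -0.0669] [ 0.4201 -0.086 ] 0.0179430819423753
```

View pics/f14.png

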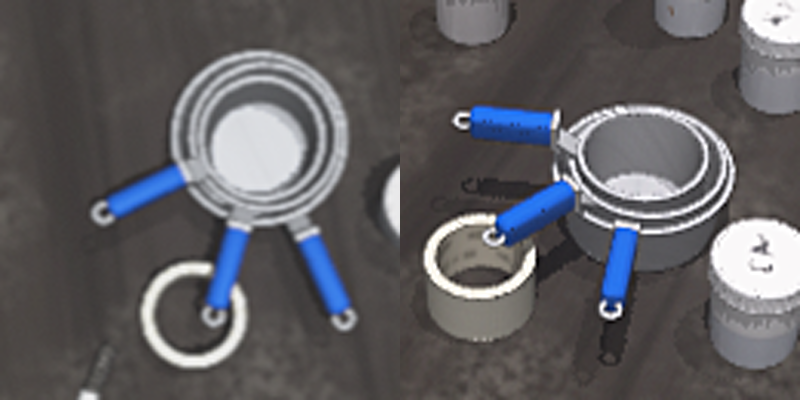

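All three pans are nested, with handles at about 112°, 158° and 199° (left half: (145,192), (228,265), (325,275)). The middle pan shifted about 7 mm as the small one seated, so I'll check the heights across the two views.

```bash
cat > chk.py <<'E'
from h import *
np.set_printoptions(precision=4,suppress=True)
def tri(a,b):
    A=[];B=[]
    for n,px in (("top",a),("scene",b)):
        p=ray(n,px,0.)[0];q=ray(n,px,.2)[0];d=(q-p)/np.linalg.norm(q-p);M=np.eye(3)-np.outer(d,d);A.append(M);B.append(M@p)
    return np.linalg.solve(sum(A),sum(B))
im=env.get_image("top");s=env.get_image("scene");o=env.observe()
print(o["time_s"])
bt=[x for x in blue(im)[1] if x[2][1]>200]; bs=[x for x in blue(s)[1] if x[2][1]<320]
bt.sort(key=lambda t:t[2][0]);bs.sort(key=lambda t:t[2][1])
for n,t,u in zip(("small","mid","large"),bt,bs):
    print(n,t[1],u[1],"blue centroid",tri(t[2],u[2]))
    e=[]
    for x in(t,u):
        p=x[3].astype(float);c=p.mean(0);d=np.linalg.eigh(np.cov((p-c).T))[1][:,1]
        d=d*(1 if d[1]*1+(-d[0])*.3>0 else -1) if n!="small" else d*(1 if d[0]<0 else -1)
        k=(p-c)@d;e.append((p[k<np.quantile(k,.15)].mean(0),p[k>np.quantile(k,.85)].mean(0)))
    i,j=tri(e[0][0],e[1][0]),tri(e[0][1],e[1][1]);print("  inner",i,"outer",j,"slope deg",np.degrees(np.arctan2(j[2]-i[2],np.hypot(*(j-i)[:2]))))
E
python3 chk.py
```

```text
22.3
small [255 234  25  17 202] [252 214  27  13 274] blue centroid [0.5241 0.055  0.0852]
  inner [0.5332 0.031  0.0851] outer [0.5145 0.0789 0.0859] slope deg 0.9037194547505196
mid [287 254  14  26 186] [261 238  26  22 278] blue centroid [ 0.4614 -0.0033  0.077 ]
  inner [ 0.4851 -0.0134  0.0798] outer [0.4367 0.0064 0.0757] slope deg -4.47995847662008
large [317 257  17  25 195] [295 254  12  27 203] blue centroid [ 0.4499 -0.078   0.071 ]
  inner [ 0.4735 -0.0695  0.077 ] outer [ 0.426  -0.086   0.0655] slope deg -12.960212771857838
```

Bar heights come out at 85, 77 and 71 mm, against 87, 78 and 69 mm when home. The small pan also met the floor 7.8 mm above its desk height, where 8 is expected. I'm handing in.

```bash
python3 -c "
from rig import env
print(env.close_job())"
```

```text
the job is handed in; nothing more can be done
None
```

I pushed the middle pan's handle aside until the pan dropped home, set the small pan down into it, and handed the job in at about 22 s. No verdict came back.

- **First pushes:** the first two missed. The shut fingertips sat well short of the stated 22 mm ahead of the TCP (about 15 mm behind it in the images), so they passed over the handle without moving it. I worked about 20 mm lower from then on. The first grasp of the small handle caught only its top edge, so I redid it lower.
- **Spread:** the handles ended at about 112° (small), 158° (middle) and 199° (large), all on one side and 41 to 46° apart.
- **Fit:** the estimated axis offsets are about 5 mm for middle in large and 6.5 mm for small in middle, against a limit of 12 mm. The middle pan slid about 7 mm when the small one touched its wall while going in.
- **Height:** the grip bars measured 85, 77 and 71 mm (small, middle, large), against 87, 78 and 69 mm when home. The small pan met the floor at 7.8 mm, where 8 was expected.
- **Failed check:** the bar slopes came out at +1°, -4° and -13°, and the -13° is on the large pan, which stands flat, so I discarded them. That the pans are level therefore rests on the heights and on how they look in the last image.
- **Bystanders:** the tape and front jar look unmoved in the last picture. I did not measure the mug or the other two jars afterwards, but the arm was not planned to pass low near them.

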